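# Pack a gouache tint set in order of shade and snap its cover on

## Robot

A 6-joint arm with a two-finger parallel gripper is mounted at the origin on a cart in front of the work surface, level with it; the furniture and walls round the work are solid. World frame = base frame: x ahead of the robot, y to its left, z up, the work surface at z = 0. Lengths are in m, angles in rad, forces in N, time in s.
With the tool pointing down it reaches from about 0.275 to 0.75 m from the base axis. Payload 10.2 kg.
Tool frame: the origin (TCP) lies on the centre line of the jaws, within the pads' length; the fingertips stand r.tip_reach ahead of it and the grasp point (between the pads) lies 3 mm ahead of it (r.tip_reach is the distance from the TCP to the fingertips, in m); z points along the fingers, y is the line along which they close (so a half turn about z gives the same grasp; the last joint's range is limited). The gripper opens to 85 mm and grips with 20 to 120 N. Pads are 22 mm wide; open, the fingers measure 114 mm over their backs; the gripper's body (76 mm by 85 mm) begins 54 mm behind the grasp point. The pads swing forward as they close: fully open they stand 13 mm farther back than shut.
Start: joints at [-1.544, 0.313, 1.498, -0, 1.331, -0.223], TCP at [0.13, -0.509, 0.221] pointing down, gripper open.
Joint ranges: [-2.94, 2.94], [-0.97, 2.17], [0.19, 2.56], [-1.23, 4.37], [0.02, 3.11], [-2.88, 2.88]. Speed limits (rad/s): [2.39, 2.39, 3.01, 3.14, 3.14, 3.14].

## Interface

Orientations are given as a rotation vector (axis times angle).
In Python, from plant import r gives the robot as it stands. The module is installed in compiled form; this text tells all that it offers.
- The arm moves only by the tool servo_tool, never from a script. Its argument "increments" is text: rows parted by semicolons, each of 5 numbers parted by spaces: the finger opening in m, from 0 to 0.0854, then the shift along the tool's x, y, z in m, then the turn about the tool's z in degrees. In form: grip tx ty tz twist; .... A call has 1 to 20 rows; each row is the pose to reach, as a shift and turn from the pose commanded when the call began, along the tool's axes at that moment; what a row does not reach only later rows make up. A row lasts 1/12 s, in which the tool goes at most 41.7 mm and 7.16 degrees, less where a joint would pass 70% of its speed; a pose out of reach is approached as far as the arm can. A call with a gripper value outside its range is refused whole. The fingers move at their own pace and stop on an object; "squeeze" is the grip in N (left out, the last holds). Time passes only in rows, so rows that repeat a pose let the fingers close. It gives the time, the measured TCP pose, the force, the opening and the grip force at its end, in the units of the state.
- r.state(): the state, without advancing time (a new reading comes with each control period).
- r.camera(name): name is "scene" or "top" or "wrist"; returns a dict with "image" (480x640x3 uint8, red, green, blue), "fov_y" (degrees; the focal length in pixels is half the picture's height over the tangent of half this angle, whatever the lens; pixels are square), "cx", "cy" (the principal point, pixels), "rvec" (rotation vector, rad) and "tvec" (3), from world to camera coordinates, as OpenCV has them. Camera axes: x right, y down, z forward; pixel columns grow to the right and rows downward; lengths in m; the calibration is good to about 2 mm. The wrist camera is an equidistant fisheye: a pixel r from the principal point sees the ray r / f radians off the axis. A picture is of the moment at which its call begins. There is no depth.
- r.job_done(): hands the job in; it is judged then, once.
The state is a dict: "time": time; "joints": joint angles; "dq": joint speeds; "joint_efforts": joint torques, N m; "position": TCP position; "orientation": TCP orientation; "force": force on the tool from outside, world axes, zero at the start; "moment": the same for the moment, N m; "grip_width": opening from 0.0 (shut) to 1.0 (fully open); "grip_force": force on a finger pad.
Only numpy, scipy, OpenCV 4.12 (cv2) and the standard library are available. Lean on these libraries where they do the work, as an engineer would, in place of code of your own. Each camera call takes 0.05 s, during which the arm holds its last target. There are 200 camera calls.

## Task

Finish packing the gouache set: the white and the black pot already stand in the end compartments of the tray, so stand the three blue pots upright between them, one to a compartment, so that the row runs in order of shade from white through pale, mid and navy blue to black. Then fit the clear cover over the tray and press it down until it has snapped fully home at both ends. Do not knock over the two ink bottles standing about.

Things in the scene. Friction and masses are not known exactly. Their poses are not given: they have to be found in the camera images.
- tray: fixed ivory tray, tan floors, 78 (x) x 314 (y) mm; origin under its centre, z up. Five 53 mm square compartments, centres at x=0, y=-112,-56,0,56,112; heights over the counter: cover's seat (flange) 4, floors 6, ribs 12, long sides 16, end blocks 28. The end blocks taper and centre a cover up to 6 mm off; a sprung blue catch, 14 mm up on each one's outer face, holds the cover.
- cover: loose clear box, open below, 75 (x) x 311 (y) x 61 mm, 90 g, white rim; same either way round. Origin: centre of underside, z up. Blue bar grip on top, centred: 16 (x) x 60 (y) mm, 61 to 83 mm above the underside. Seated: x, y and axes agree with the tray's, underside 4 mm above the counter; unpressed it rests on the catches about 11 mm higher. Some 10 N in the middle (or 5 N near each end) snaps it
- pot_white: white gouache pot: round screw-cap pot, 36 mm diameter, 50 mm high, cap and body of the same colour, about 50 g; stands in one of the two end compartments of the tray from the start; the row of shades begins at it. Origin at the centre of its underside, z up.
- pot_pale: pale blue gouache pot: round screw-cap pot, 36 mm diameter, 50 mm high, cap and body of the same colour, about 50 g; stands loose on the counter at the start and has to be packed (the hindmost pots stand about 40 mm in front of a 60 mm high paper trimmer). Origin at the centre of its underside, z up.
- pot_mid: mid blue (bright, saturated) gouache pot: round screw-cap pot, 36 mm diameter, 50 mm high, cap and body of the same colour, about 50 g; stands loose on the counter at the start and has to be packed (the hindmost pots stand about 40 mm in front of a 60 mm high paper trimmer). Origin at the centre of its underside, z up.
- pot_navy: navy (very dark blue) gouache pot: round screw-cap pot, 36 mm diameter, 50 mm high, cap and body of the same colour, about 50 g; stands loose on the counter at the start and has to be packed (the hindmost pots stand about 40 mm in front of a 60 mm high paper trimmer). Origin at the centre of its underside, z up.
- pot_black: black gouache pot: round screw-cap pot, 36 mm diameter, 50 mm high, cap and body of the same colour, about 50 g; stands in one of the two end compartments of the tray from the start; the row of shades ends at it, in the end compartment opposite the white pot's. Origin at the centre of its underside, z up.
- ink_0: a square ink bottle with a black cap, 46x46 mm at the body, 57 mm high (blue-black ink), a bystander on the counter that must stay upright. Origin at the centre of its underside, z up.
- ink_1: a square ink bottle with a black cap, 46x46 mm at the body, 57 mm high (brown-black ink), a bystander on the counter that must stay upright. Origin at the centre of its underside, z up.

How it is judged:
At the end, for the whole second after the job is handed in: Pots upright, one per compartment (within 10.5 mm of its centre in the tray's x and y), ordered white, pale, mid, navy, black; cover centred (6 mm), level (0.02 rad), underside under 7.5 mm above the counter, so snapped at both ends; ink bottles upright; all released and at rest (((y of pot_white in the frame of tray between 0.1015 and 0.1225 m and y of pot_pale in the frame of tray between 0.0455 and 0.0665 m and y of pot_mid in the frame of tray between -0.0105 and 0.0105 m and y of pot_navy in the frame of tray between -0.0665 and -0.0455 m and y of pot_black in the frame of tray between -0.1225 and -0.1015 m) or (y of pot_white in the frame of tray between -0.1225 and -0.1015 m and y of pot_pale in the frame of tray between -0.0665 and -0.0455 m and y of pot_mid in the frame of tray between -0.0105 and 0.0105 m and y of pot_navy in the frame of tray between 0.0455 and 0.0665 m and y of pot_black in the frame of tray between 0.1015 and 0.1225 m)) and x of pot_white in the frame of tray between -0.0105 and 0.0105 m and z of each of pot_white, pot_pale, pot_mid, pot_navy, pot_black in the frame of tray below 0.01 m and angle between each of pot_white, pot_pale, pot_mid, pot_navy, pot_black's own z axis and vertical below 0.1 rad and linear speed of each of pot_white, pot_pale, pot_mid, pot_navy, pot_black, cover below 0.03 m/s and x of pot_pale in the frame of tray between -0.0105 and 0.0105 m and x of pot_mid in the frame of tray between -0.0105 and 0.0105 m and x of pot_navy in the frame of tray between -0.0105 and 0.0105 m and x of pot_black in the frame of tray between -0.0105 and 0.0105 m and z of cover in the frame of tray below 0.0075 m and horizontal distance between cover and tray below 0.006 m and angle between cover's own z axis and vertical below 0.02 rad and angle between the y axis of cover and the y axis of tray, either way round below 0.06 rad and angle between each of ink_0, ink_1's own z axis and vertical below 0.2 rad); the robot touches nothing.
It fails at once if an ink bottle is knocked over (angle between any of ink_0, ink_1's own z axis and vertical above 0.7 rad).
It also fails if it takes over 104 s, if anything falls off the work surface, if the arm or the gripper's body presses on something with over 40 N, if the wrist force passes 120 N, or if a joint passes its speed limit or range.

## Working session

There is one attempt and no reset: what is moved stays moved. The work goes in short steps, Python scripts to look and compute and a tool call to move; the robot and the scene stay as the last step left them, time stands still between calls to the robot, and variables do not carry over. Pictures are saved under pics/ and viewed, at most 14 in all, crops included, and the job is handed in when it is done.

Besides the shell and the picture viewer there is one more tool, called after "Emit:" by a JSON object that holds its "fn" and its "kwargs", one argument or row to a line. servo_tool: Moves the arm, as the interface text tells. Its arguments: {"type":"object","properties":{"increments":{"type":"string"},"squeeze":{"type":"number"}},"required":["increments"]}

```bash
mkdir -p pics
cat > h.py <<'E'
import numpy as np, cv2
from plant import r
from scipy.spatial.transform import Rotation as R
def snap(n,f):
    c=r.camera(n); cv2.imwrite(f'pics/{f}.png',c['image'][:,:,::-1]); np.save(f'pics/{f}.npy',c,allow_pickle=True); return c
def load(f): return np.load(f'pics/{f}.npy',allow_pickle=True).item()
def ray(c,u,v,fish=False):
    f=240/np.tan(np.radians(c['fov_y']/2)); p=np.array([(u-c['cx'])/f,(v-c['cy'])/f])
    if fish:
        t=np.hypot(*p); d=np.array([*(p/max(t,1e-9)*np.sin(t)),np.cos(t)])
    else: d=np.array([*p,1.])
    M=R.from_rotvec(np.ravel(c['rvec'])).as_matrix(); return -M.T@np.ravel(c['tvec']), M.T@d
def at(c,u,v,z,fish=False):
    o,d=ray(c,u,v,fish); return o+d*(z-o[2])/d[2]
def proj(c,P,fish=False):
    f=240/np.tan(np.radians(c['fov_y']/2)); M=R.from_rotvec(np.ravel(c['rvec'])).as_matrix()
    q=M@np.array(P)+np.ravel(c['tvec'])
    if fish:
        t=np.arctan2(np.hypot(q[0],q[1]),q[2]); n=np.hypot(q[0],q[1]); p=q[:2]/n*t
    else: p=q[:2]/q[2]
    return p*f+[c['cx'],c['cy']]
E
python3 - <<'E'
from h import *
for n in('top','scene'):
    c=snap(n,n+'0'); print(n,c['fov_y'],ray(c,320,240))
print(r.state(), r.tip_reach)
E
```

```text
top 44.81867515267796 (array([ 0.39433222, -0.16281505,  1.03345281]), array([ 0.11670221,  0.01058691, -0.99328916]))
scene 42.5296727029335 (array([0.01288766, 0.59784321, 0.79965813]), array([ 0.41139535, -0.634868  , -0.65416044]))
{'time': 0.1, 'joints': array([-1.54439628e+00,  3.13404815e-01,  1.49833558e+00, -3.27935335e-06,
        1.33100579e+00, -2.23408984e-01]), 'dq': array([-0.0015979 , -0.00096629, -0.00241994, -0.00083523, -0.00012817,
        0.00112501]), 'joint_efforts': array([ 1.52441182e-03, -4.12902260e+01, -2.60141623e+01, -2.15539794e-04,
        3.10913601e-03,  2.32430352e-05]), 'position': array([ 0.12976644, -0.50846984,  0.22099641]), 'orientation': array([-3.11597882e+00, -3.91237764e-01, -1.73156660e-04]), 'force': array([-0.42942587,  0.45227992,  0.48129512]), 'moment': array([0.01043113, 0.02118046, 0.02586679]), 'grip_force': 0.0, 'grip_width': 1.0041276566829418} 0.022
```

View pics/top0.png

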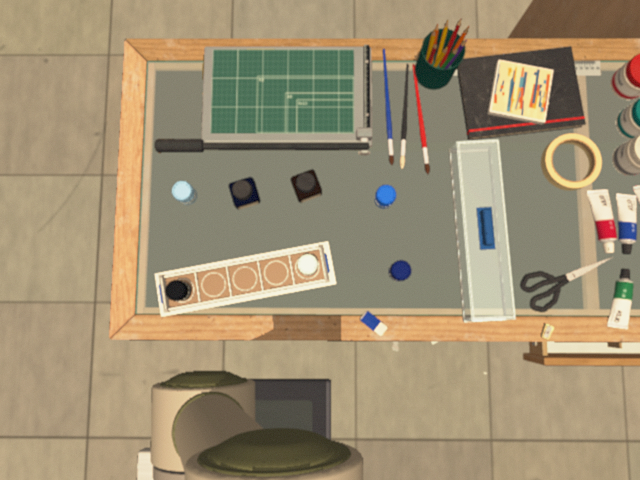

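View pics/scene0.png

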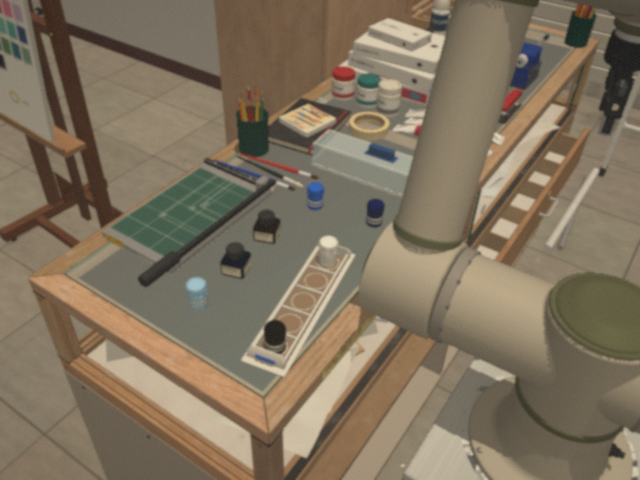

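The top view shows black at (177,290), white at (308,265), pale at (182,191), mid at (386,195) and navy at (400,270). The inks are at (245,192) and (306,185), and the cover grip is at (486,228). The scene view agrees with this. Next I'll fit the pots by silhouette and look at the tray and cover enlarged.

```bash
cat >> h.py <<'E'
from scipy.optimize import least_squares
def cyl(x,y,rad=.018,h=.05):
    a=np.linspace(0,2*np.pi,40); return [(x+rad*np.cos(t),y+rad*np.sin(t),z) for t in a for z in(0,h)]
def potfit(c,mask_fn,u,v,w=22,fish=False):
    im=c['image'].astype(int); H=cv2.cvtColor(c['image'],cv2.COLOR_RGB2HSV).astype(int)
    m=mask_fn(im,H).astype(np.uint8); k=np.zeros_like(m); k[int(v)-w:int(v)+w,int(u)-w:int(u)+w]=1; m*=k
    n,l,s,ce=cv2.connectedComponentsWithStats(m); i=1+np.argmax(s[1:,4])
    hull=cv2.convexHull(np.argwhere(l==i)[:,::-1].astype(np.float32)); M=cv2.moments(hull); cen=np.array([M['m10'],M['m01']])/M['m00']
    def mod(p):
        h=cv2.convexHull(np.array([proj(c,P,fish) for P in cyl(*p)],np.float32)); M=cv2.moments(h); return np.array([M['m10'],M['m01']])/M['m00'],M['m00']
    p=least_squares(lambda p:mod(p)[0]-cen,at(c,u,v,.03,fish)[:2],diff_step=1e-3).x
    return p,M['m00'],mod(p)[1]
E
python3 - <<'E'
from h import *
c=load('top0'); s=load('scene0')
blue=lambda im,H:(H[...,0]>90)&(H[...,0]<130)&(H[...,1]>90)
for n,uv,sv in(('pale',(182,191),(197,292)),('mid',(386,195),(315,195)),('navy',(400,270),(375,212))):
    f=(lambda im,H:(H[...,0]>85)&(H[...,0]<125)&(H[...,1]>45)&(H[...,2]>120)) if n=='pale' else blue
    print(n,potfit(c,f,*uv),potfit(s,f,*sv))
for n,u,v,z in(('ink0',243,189,.057),('ink1',305,183,.057),('white',308,265,.05),('black',178,290,.05),('grip',487,228,.083)): print(n,at(c,u,v,z))
im=cv2.imread('pics/top0.png')
a=cv2.resize(im[230:325,145:345],None,fx=4,fy=4,interpolation=cv2.INTER_CUBIC); cv2.imwrite('pics/t1.png',a)
b=cv2.resize(im[130:330,440:525],None,fx=3,fy=3,interpolation=cv2.INTER_CUBIC); cv2.imwrite('pics/c1.png',b)
E
```

```text
h.py:29: RuntimeWarning: invalid value encountered in divide
  hull=cv2.convexHull(np.argwhere(l==i)[:,::-1].astype(np.float32)); M=cv2.moments(hull); cen=np.array([M['m10'],M['m01']])/M['m00']
Traceback (most recent call last):
  File "h.py", line 32, in potfit
    p=least_squares(lambda p:mod(p)[0]-cen,at(c,u,v,.03,fish)[:2],diff_step=1e-3).x
      ~~~~~~~~~~~~~^^^^^^^^^^^^^^^^^^^^^^^^^^^^^^^^^^^^^^^^^^^^^^^^^^^^^^^^^^^^^^
ValueError: Residuals are not finite in the initial point.
```

```bash
cat > t.py <<'E'
from h import *
c=load('top0'); s=load('scene0')
def f(im,H):
    return (im[...,2]-im[...,0]>28)
print(c['image'][191,182],c['image'][191,210],s['image'][292,197],c['image'][270,400])
for n,uv,sv in(('pale',(182,191),(197,292)),('mid',(386,195),(315,195)),('navy',(400,270),(375,212))):
    print(n,potfit(c,f,*uv),potfit(s,f,*sv))
for n,u,v,z in(('ink0',243,189,.057),('ink1',305,183,.057),('white',308,265,.05),('black',178,290,.05),('grip',487,228,.083)): print(n,at(c,u,v,z))
im=cv2.imread('pics/top0.png')
a=cv2.resize(im[230:325,145:345],None,fx=4,fy=4,interpolation=cv2.INTER_CUBIC); cv2.imwrite('pics/t1.png',a)
b=cv2.resize(im[130:330,440:525],None,fx=3,fy=3,interpolation=cv2.INTER_CUBIC); cv2.imwrite('pics/c1.png',b)
E
python3 t.py
```

```text
[207 230 233] [133 131 114] [116 138 140] [ 36  50 113]
pale (array([0.60024838, 0.09283996]), 263.0, 500.89300536888186) (array([0.61109965, 0.07354281]), 157.5, 655.6387465714943)
mid (array([ 0.5924043 , -0.26668403]), 348.0, 449.3517566372175) (array([ 0.59711441, -0.27871305]), 253.5, 459.33433912904)
navy (array([ 0.46068198, -0.2908676 ]), 285.5, 426.81478865630925) (array([ 0.4706007 , -0.31466847]), 75.0, 482.78385825199075)
ink0 [ 0.5966407 -0.0202744  0.057    ]
ink1 [ 0.60725551 -0.12637393  0.057     ]
white [ 0.46725765 -0.13218273  0.05      ]
black [0.42446693 0.08676123 0.05      ]
grip [ 0.5264977  -0.42712321  0.083     ]
```

```bash
sleep 2
sed -i 's/>28)/>-2)/' t.py; python3 t.py | head -4
```

```text
[207 230 233] [133 131 114] [116 138 140] [ 36  50 113]
pale (array([0.59888974, 0.09073833]), 379.5, 499.81426063051913) (array([0.60333577, 0.08018982]), 454.0, 663.8609993427526)
mid (array([ 0.59081156, -0.26555972]), 418.0, 448.5235768717248) (array([ 0.58869333, -0.26604402]), 468.5, 467.0016893662978)
navy (array([ 0.46043634, -0.29032684]), 347.0, 426.4982441444881) (array([ 0.46476316, -0.30328006]), 278.5, 489.648619373329)
```

View pics/t1.png

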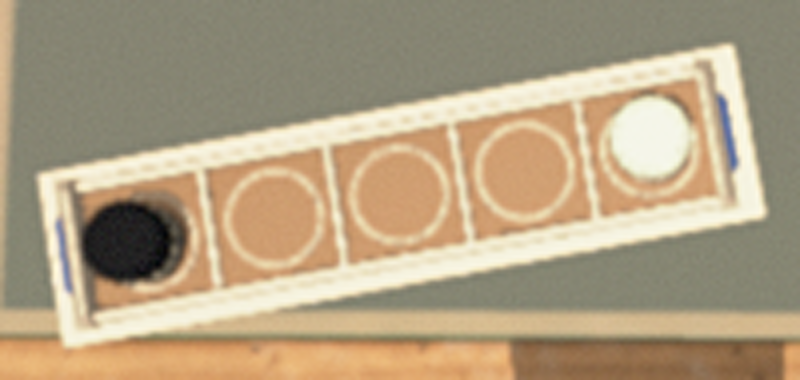

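View pics/c1.png

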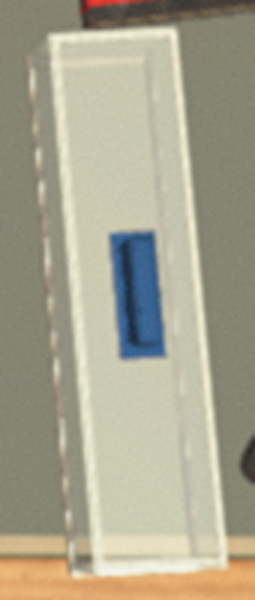

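```bash
cat > t2.py <<'E'
from h import *
c=load('top0')
T=lambda U,V:((U+.5)/4-.5+145,(V+.5)/4-.5+230)
C=lambda U,V:((U+.5)/3-.5+440,(V+.5)/3-.5+130)
print('circles',[at(c,*T(*p),.006)[:2].round(4) for p in((275,219),(400,194),(525,170))])
print('flange',[at(c,*T(*p),.004)[:2].round(4) for p in((40,175),(737,45),(766,215),(65,347))])
k=np.array([at(c,*T(*p),.016)[:2] for p in((75,182),(705,67),(730,203),(95,318))]);print('mid',k.mean(0))
print('black',at(c,*T(127,242),.056),'white',at(c,*T(652,137),.056))
for z,q in((.061,((50,35),(178,30),(225,567),(97,572))),(.0,((30,55),(148,58),(190,560),(72,572)))):
    k=np.array([at(c,*C(*p),z)[:2] for p in q]); print('cover',z,k.round(4).tolist(),k.mean(0),[np.linalg.norm(k[i]-k[i-1]).round(4) for i in range(4)])
    e=(k[0]+k[1]-k[2]-k[3]);print(np.degrees(np.arctan2(e[1],e[0])))
E
python3 t2.py
```

```text
circles [array([0.4359, 0.0358]), array([ 0.447 , -0.0191]), array([ 0.4578, -0.0742])]
flange [array([0.4551, 0.141 ]), array([ 0.5138, -0.1676]), array([ 0.4384, -0.1805]), array([0.3797, 0.1269])]
mid [ 0.44734715 -0.02131108]
black [0.42406586 0.08796075 0.056     ] white [ 0.46870452 -0.13172683  0.056     ]
cover 0.061 [[0.6797, -0.386], [0.6827, -0.4592], [0.379, -0.4733], [0.376, -0.4032]] [ 0.52935975 -0.4304354 ] [np.float64(0.3042), np.float64(0.0732), np.float64(0.3041), np.float64(0.0702)]
2.955451772904649
cover 0.0 [[0.6851, -0.3875], [0.6833, -0.4589], [0.382, -0.4726], [0.3748, -0.4037]] [ 0.53129256 -0.4307186 ] [np.float64(0.3107), np.float64(0.0714), np.float64(0.3016), np.float64(0.0693)]
2.7975235988875493
```

Emit:
{"fn": "servo_tool", "kwargs": {
  "increments": "0.0854 0 0 0 0; 0.0854 0 0 0 0"
}}

```text
time: 0.27
position: [0.1298, -0.5086, 0.2213]
orientation: [-3.117, -0.391, -0.0]
force: [-0.2, -0.6, -0.5]
grip_width: 1.002
grip_force: 0.0
```

```bash
cat > go.py <<'E'
import sys; from h import *
def go(x,y,z,psi=None):
    s=r.state(); M=R.from_rotvec(s['orientation']); p0=np.degrees(np.arctan2(M.as_matrix()[1,0],M.as_matrix()[0,0]))
    d=M.inv().apply(np.array([x,y,z])-s['position']); 
    print('d',d.round(4),'psi',p0.round(2),'twist',None if psi is None else round(p0-psi,2))
if __name__=='__main__': go(*map(float,sys.argv[1:]))
E
python3 go.py .45 -.29 .16 101
```

```text
d [ 0.3643 -0.1326  0.0614] psi 14.31 twist -86.69
```

Emit:
{"fn": "servo_tool", "kwargs": {
  "increments": "0.06 0.364 -0.133 0.061 -86.7; 0.06 0.364 -0.133 0.061 -86.7; 0.06 0.364 -0.133 0.061 -86.7; 0.06 0.364 -0.133 0.061 -86.7; 0.06 0.364 -0.133 0.061 -86.7; 0.06 0.364 -0.133 0.061 -86.7; 0.06 0.364 -0.133 0.061 -86.7; 0.06 0.364 -0.133 0.061 -86.7; 0.06 0.364 -0.133 0.061 -86.7; 0.06 0.364 -0.133 0.061 -86.7; 0.06 0.364 -0.133 0.061 -86.7; 0.06 0.364 -0.133 0.061 -86.7; 0.06 0.364 -0.133 0.061 -86.7; 0.06 0.364 -0.133 0.061 -86.7; 0.06 0.364 -0.133 0.061 -86.7"
}}

```text
time: 1.52
position: [0.4494, -0.29, 0.1605]
orientation: [-2.003, -2.42, 0.0]
force: [0.8, -0.8, 0.2]
grip_width: 0.701
grip_force: 0.0
```

Run:
```python
from h import *
c=snap('wrist','w1'); print(c['fov_y'],ray(c,320,240,True))
for n,p in(('navy',(.461,-.291)),('mid',(.590,-.2658)),('pale',(.599,.091))): print(n,proj(c,(*p,.05),True))
```

```text
65.70646984690485 (array([ 0.43406861, -0.21233579,  0.31270982]), array([ 0.05350276, -0.2973863 , -0.95325697]))
navy [336.98127012 238.76603081]
mid [499.47907839 238.12509572]
pale [ 559.09812438 -123.44105646]
```

View pics/w1.png

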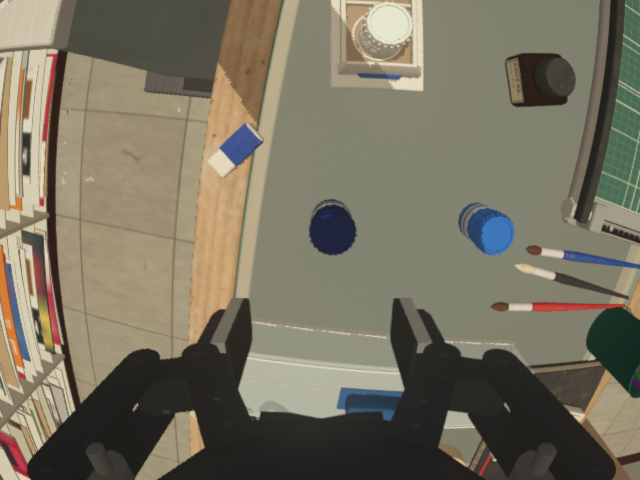

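The wrist view shows the navy cap top centred at about (333,231) and the mid cap at about (491,229). The grip bar is partly hidden.

```bash
cat >> h.py <<'E'
def cap(c,u,v,fish,z=.05,w=30,thr=8,rad=18):
    return at(c,u,v,z,fish)
E
python3 - <<'E'
from h import *; from go import go
c=load('w1'); t=load('top0')
n=at(c,333,231,.05,True);m=at(c,491,229,.05,True); print(n,m, at(t,400.5,269.5,.05), at(t,386,193,.05), at(t,182,189.5,.05), at(c,388,22,.056,True))
go(n[0],n[1],.037); go(n[0],n[1],.12)
E
```

```text
[ 0.45692454 -0.28567555  0.05      ] [ 0.57978676 -0.26007402  0.05      ] [ 0.46009491 -0.28832182  0.05      ] [ 0.59142966 -0.26543961  0.05      ] [0.59706604 0.08616518 0.05      ] [ 0.46504519 -0.12972003  0.056     ]
d [0.0029 0.0082 0.1235] psi 100.82 twist None
d [0.0029 0.0082 0.0405] psi 100.82 twist None
```

Emit:
{"fn": "servo_tool", "kwargs": {
  "increments": "0.06 0.001 0.010 0.04 0; 0.06 0.001 0.010 0.08 0; 0.06 0.001 0.010 0.1185 0; 0.06 0.001 0.010 0.1185 0; 0.03 0.001 0.010 0.1185 0; 0.03 0.001 0.010 0.1185 0; 0.03 0.001 0.010 0.1185 0; 0.03 0.001 0.010 0.1185 0; 0.03 0.001 0.010 0.1185 0; 0.03 0.001 0.010 0.1185 0",
  "squeeze": 30
}}

```text
time: 2.4
position: [0.4595, -0.2873, 0.0429]
orientation: [1.997, 2.423, -0.0]
force: [0.2, 0.6, 0.3]
grip_width: 0.348
grip_force: 0.0
```

```bash
python3 go.py .4363 .0358 .12 101; python3 go.py .4363 .0358 .049 101
```

```text
d [ 0.3215  0.0389 -0.0774] psi 101.0 twist 0.0
d [ 0.3215  0.0389 -0.0064] psi 101.0 twist 0.0
```

Run:
```python
from h import *
c=snap('wrist','w2'); cv2.imwrite('pics/w2c.png',cv2.resize(c['image'][180:480,120:560,::-1],None,fx=1.6,fy=1.6)); print(r.state()['grip_width'],r.state()['grip_force'])
snap('scene','s2')
```

```text
0.3494579902649667 0.0
```

View pics/w2c.png

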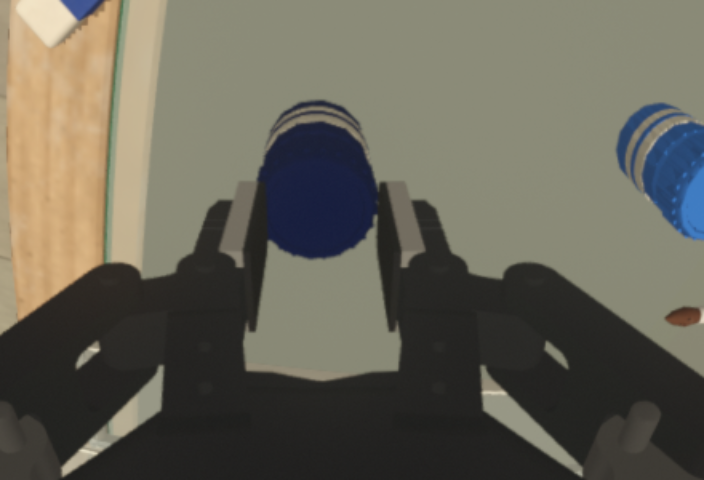

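The pot is standing just ahead of the pads, on the image-up side, so the grasp missed. I'll check the calibration by projecting the TCP.

Run:
```python
from h import *
c=load('w2'); p=r.state()['position']
print('capc',at(c,319,299,.05,True),'tcp px',(proj(c,p,True)-[120,180])*1.6,(proj(c,p-[0,0,.022],True)-[120,180])*1.6, p)
print('pot top px at .4595,-.287',(proj(c,(.4595,-.287,.05),True)-[120,180])*1.6)
s=load('scene2') if 0 else load('s2'); 
f=lambda im,H:(im[...,2]-im[...,0]>0)
for q in ((.459,-.287),(.461,-.275),(.459,-.265)): print(q,proj(s,(*q,.05)))
cv2.imwrite('pics/s2c.png',cv2.resize(s['image'][130:290,250:450,::-1],None,fx=4,fy=3.5))
```

```text
capc [ 0.45684572 -0.28140501  0.05      ] tcp px [323.38394263 197.38148517] [323.15283635 165.93064572] [ 0.45936295 -0.28709248  0.04245959]
pot top px at .4595,-.287 [324.02625695 209.67679763]
(0.459, -0.287) [374.48663905 203.02914566]
(0.461, -0.275) [370.57903361 205.64896599]
(0.459, -0.265) [368.88346118 208.51918124]
```

View pics/s2c.png

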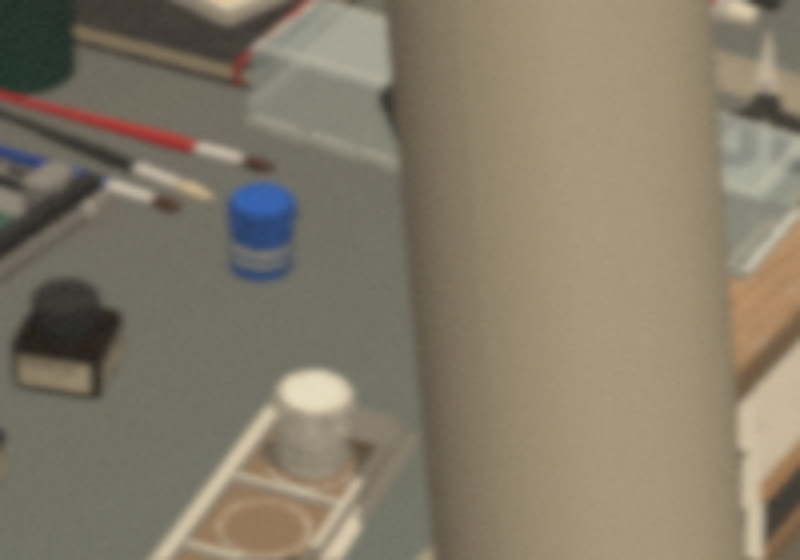

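Emit:
{"fn": "servo_tool", "kwargs": {
  "increments": "0 0 0 0 0; 0 0 0 0 0; 0 0 0 0 0; 0 0 0 0 0; 0 0 0 0 0",
  "squeeze": 30
}}

```text
time: 2.92
position: [0.4592, -0.287, 0.042]
orientation: [-1.998, -2.424, -0.0]
force: [0.4, 0.4, -0.1]
grip_width: -0.005
grip_force: 0.0
```

Run:
```python
from h import *
c=snap('wrist','w3'); cv2.imwrite('pics/w3c.png',cv2.resize(c['image'][100:480,120:560,::-1],None,fx=1.5,fy=1.5))
```

```text
(no output)
```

View pics/w3c.png

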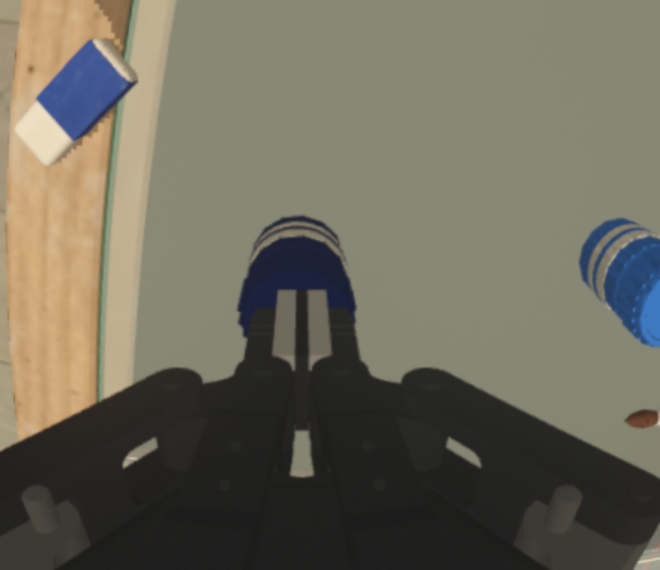

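Run:
```python
from h import *
c=load('w3'); P=lambda u,v:(120+u/1.5,100+v/1.5)
print('cam',ray(c,320,240,True))
print('front bottom edge',at(c,*P(298,217),0,True)); 
print('mid top',at(c,*P(640,315),.05,True))
t=load('top0'); print('top-cam front/back', at(t,400,269,.05), at(t,400,275,0.))
for y in(-.27,-.28,-.29,-.30,-.31,-.32):
    h=np.array([proj(c,q,True) for q in cyl(.459,y)]); h=(h-[120,100])*1.5; print(y,h.min(0),h.max(0))
t=snap('top','t3'); cv2.imwrite('pics/t3c.png',cv2.resize(t['image'][150:330,330:520,::-1],None,fx=3,fy=3,interpolation=cv2.INTER_CUBIC))
```

```text
cam (array([ 0.44355135, -0.2093336 ,  0.19415817]), array([ 0.05458414, -0.29711342, -0.95328075]))
front bottom edge [ 0.45445925 -0.27263238  0.        ]
mid top [ 0.57168384 -0.268883    0.05      ]
top-cam front/back [ 0.46093597 -0.28749219  0.05      ] [ 0.45369935 -0.293671    0.        ]
-0.27 [250.83328019 164.5339945 ] [377.86805178 322.69615373]
-0.28 [245.41541662 190.99800024] [369.59916336 350.81053221]
-0.29 [240.37110918 216.78128351] [361.56708079 377.24575496]
-0.3 [235.69165284 241.79966933] [353.81145994 402.03346239]
-0.31 [231.36255262 265.98665424] [346.36043629 425.22886899]
-0.32 [227.36534868 289.29304966] [339.2318448  446.91587042]
```

View pics/t3c.png

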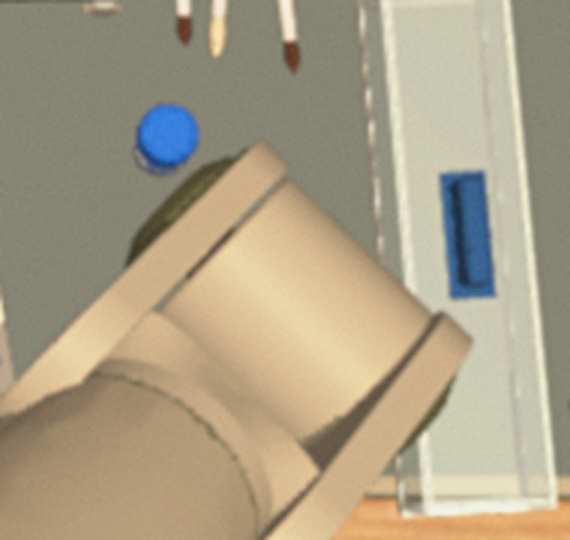

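The navy silhouette fits (0.458,-0.290), yet the shut fingers cover it without any contact. They must be passing above the cap, so the true height is more than the reported one. I'll probe the bare counter to measure the offset.

Emit:
{"fn": "servo_tool", "kwargs": {
  "increments": "0 0 0 -0.02 0; 0 0.035 0 -0.02 0; 0 0.068 0 -0.02 0; 0 0.068 0 -0.02 0; 0 0.068 0 -0.01 0; 0 0.068 0 0.0 0; 0 0.068 0 0.005 0; 0 0.068 0 0.01 0; 0 0.068 0 0.014 0; 0 0.068 0 0.016 0;0 0.068 0 0.018 0;0 0.068 0 0.019 0;0 0.068 0 0.019 0"
}}

```text
time: 4.1
position: [0.4462, -0.2203, 0.0229]
orientation: [-1.998, -2.424, 0.0]
force: [-0.1, 0.7, -0.2]
grip_width: -0.0
grip_force: 0.0
```

Emit:
{"fn": "servo_tool", "kwargs": {
  "increments": "0 0 0 0.001 0; 0 0 0 0.002 0; 0 0 0 0.003 0; 0 0 0 0.004 0; 0 0 0 0.004 0"
}}

```text
time: 4.52
position: [0.4462, -0.2202, 0.0188]
orientation: [-1.998, -2.424, -0.0]
force: [0.5, -0.5, 1.3]
grip_width: -0.001
grip_force: 0.0
```

Run:
```python
from h import *
c=snap('wrist','w4'); cv2.imwrite('pics/w4c.png',cv2.resize(c['image'][100:480,120:560,::-1],None,fx=1.5,fy=1.5)); print(proj(c,r.state()['position']-[0,0,.022],True))
```

```text
[322.29501457 284.63957622]
```

View pics/w4c.png

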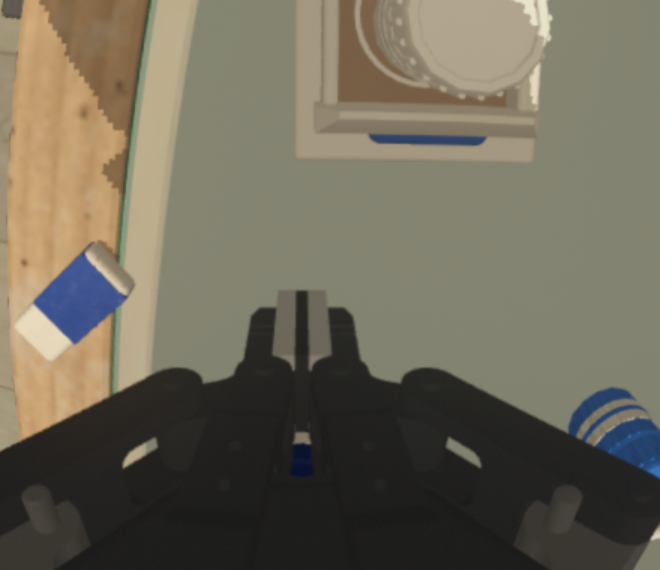

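Run:
```python
from h import *
c=load('w4'); P=lambda u,v:(120+u/1.5,100+v/1.5)
a,b=at(c,*P(297,159),.004,True),at(c,*P(535,162),.004,True); o=ray(c,320,240,True)[0]
print(a,b,np.linalg.norm(a-b),o); k=.078/np.linalg.norm(a-b); print('true height',k*(o[2]-.004)+.004-o[2])
```

```text
[ 0.43605828 -0.17868207  0.004     ] [ 0.5120046  -0.16391375  0.004     ] 0.07736890338864483 [ 0.43052172 -0.14254707  0.1710483 ]
true height 0.0013626096612733285
```

Emit:
{"fn": "servo_tool", "kwargs": {
  "increments": "0 0 0 0.003 0; 0 0 0 0.006 0; 0 0 0 0.009 0; 0 0 0 0.012 0; 0 0 0 0.012 0"
}}

```text
time: 4.98
position: [0.4459, -0.22, 0.0063]
orientation: [-1.997, -2.423, -0.0]
force: [-0.1, -0.2, -0.1]
grip_width: 0.006
grip_force: 0.0
```

Emit:
{"fn": "servo_tool", "kwargs": {
  "increments": "0 0 0 0.002 0; 0 0 0 0.004 0; 0 0 0 0.006 0; 0 0 0 0.006 0"
}}

```text
time: 5.32
position: [0.4461, -0.2201, 0.0006]
orientation: [-1.998, -2.424, 0.0]
force: [0.4, -0.1, -0.8]
grip_width: -0.001
grip_force: 0.0
```

Emit:
{"fn": "servo_tool", "kwargs": {
  "increments": "0 0 0 0.002 0; 0 0 0 0.004 0; 0 0 0 0.005 0; 0 0 0 0.005 0"
}}

```text
time: 5.65
position: [0.4461, -0.2201, -0.0043]
orientation: [-1.998, -2.424, -0.0]
force: [0.4, 0.5, 0.8]
grip_width: 0.002
grip_force: 0.0
```

Emit:
{"fn": "servo_tool", "kwargs": {
  "increments": "0 0 0 0.001 0; 0 0 0 0.002 0; 0 0 0 0.003 0; 0 0 0 0.003 0"
}}

```text
time: 5.98
position: [0.4462, -0.2202, -0.0072]
orientation: [-1.998, -2.424, 0.0]
force: [0.0, 0.9, 0.1]
grip_width: 0.0
grip_force: 0.0
```

Emit:
{"fn": "servo_tool", "kwargs": {
  "increments": "0 0 0 0.001 0; 0 0 0 0.002 0; 0 0 0 0.003 0; 0 0 0 0.003 0"
}}

```text
time: 6.32
position: [0.4463, -0.2202, -0.0097]
orientation: [-1.998, -2.424, 0.0]
force: [-2.2, 1.3, 5.1]
grip_width: 0.001
grip_force: 2.6
```

Contact comes at a reported z of about -0.0095. The shut tips therefore sit 31 mm higher than the nominal reach implies, and tip z ≈ reported z + 0.0095. I'll regrasp with that correction.

Emit:
{"fn": "servo_tool", "kwargs": {
  "increments": "0.06 0 0 -0.035 0; 0.06 0 0 -0.07 0; 0.06 -0.035 0 -0.075 0; 0.06 -0.07 0 -0.075 0; 0.06 -0.07 0 -0.075 0; 0.06 -0.07 0 -0.045 0; 0.06 -0.07 0 -0.018 0; 0.06 -0.07 0 -0.018 0; 0 -0.07 0 -0.018 0; 0 -0.07 0 -0.018 0; 0 -0.07 0 -0.018 0; 0 -0.07 0 -0.018 0; 0 -0.07 0 -0.018 0",
  "squeeze": 30
}}

```text
time: 7.4
position: [0.4603, -0.2894, 0.0094]
orientation: [1.996, 2.423, -0.0]
force: [-0.8, 0.1, 7.0]
grip_width: 0.409
grip_force: 30.5
```

Emit:
{"fn": "servo_tool", "kwargs": {
  "increments": "0 0 0 -0.04 0; 0 0 0 -0.08 0; 0 0 0 -0.09 0; 0 0 0 -0.09 0"
}}

```text
time: 7.73
position: [0.4609, -0.2901, 0.1016]
orientation: [1.993, 2.419, -0.001]
force: [-0.4, -0.3, -0.2]
grip_width: 0.415
grip_force: 30.4
```

```bash
python3 go.py .4363 .0358 .10 101;python3 go.py .4363 .0358 .0165 101
```

```text
d [ 3.246e-01  3.810e-02 -1.000e-04] psi 101.02 twist 0.02
d [0.3251 0.0378 0.0833] psi 101.02 twist 0.02
```

Emit:
{"fn": "servo_tool", "kwargs": {
  "increments": "0 0.325 0.038 0 0; 0 0.325 0.038 0 0; 0 0.325 0.038 0 0; 0 0.325 0.038 0 0; 0 0.325 0.038 0 0; 0 0.325 0.038 0 0; 0 0.325 0.038 0 0; 0 0.325 0.038 0 0; 0 0.325 0.038 0 0; 0 0.325 0.038 0 0; 0 0.325 0.038 0 0; 0 0.325 0.038 0.03 0; 0 0.325 0.038 0.06 0; 0 0.325 0.038 0.075 0; 0 0.325 0.038 0.080 0; 0 0.325 0.038 0.084 0; 0 0.325 0.038 0.085 0; 0 0.325 0.038 0.085 0"
}}

```text
time: 9.23
position: [0.4336, 0.0363, 0.0143]
orientation: [-1.997, -2.422, 0.004]
force: [-14.3, -2.6, 22.4]
grip_width: 0.409
grip_force: 33.9
```

```bash
python3 go.py .4363 .0358 .0155 101
```

```text
d [-0.001   0.0026 -0.0012] psi 100.97 twist -0.03
```

Emit:
{"fn": "servo_tool", "kwargs": {
  "increments": "0 0 0 -0.001 0; 0 0 0.001 -0.001 0; 0.06 0 0.001 -0.001 0; 0.06 0 0.001 -0.001 0; 0.06 0 0.001 -0.001 0; 0.06 0 0.001 -0.001 0; 0.06 0 0 -0.04 0; 0.06 0 0 -0.075 0; 0.06 0 0 -0.085 0; 0.06 0 0 -0.085 0"
}}

```text
time: 10.07
position: [0.4363, 0.0371, 0.1005]
orientation: [1.995, 2.421, 0.004]
force: [-0.1, 0.2, -0.6]
grip_width: 0.702
grip_force: 0.0
```

```bash
python3 go.py .597 .088 .10 101
python3 - <<'E'
from h import *
c=snap('wrist','w5');o,d=ray(c,320,240,True);print(o,d)
for n,p in(('navy',(.4363,.0358,.056)),('pale',(.598,.088,.05)),('black',(.424,.088,.056)),('ink0',(.5966,-.020,.057))): print(n,proj(c,p,True))
E
```

```text
d [0.0192 0.1674 0.0013] psi 101.02 twist 0.02
[0.41980804 0.11490933 0.25249341] [ 0.05985852 -0.29811883 -0.95265005]
navy [321.27279546 270.17119155]
pale [570.85991768 233.76382392]
black [317.29205393 176.33039793]
ink0 [518.53176958 372.74109847]
```

View pics/w5.png

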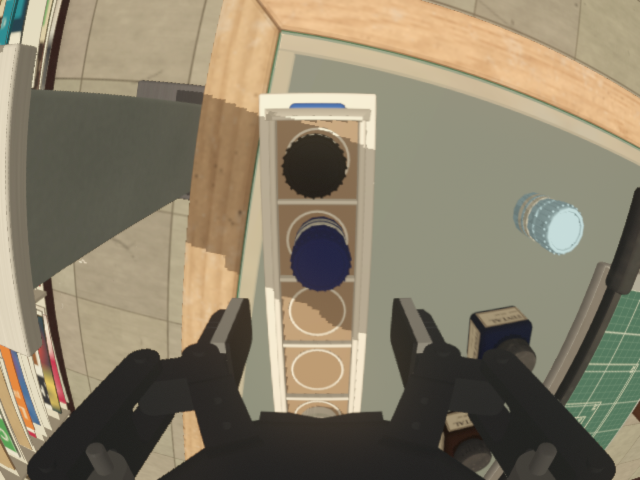

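Navy stands in its compartment beside black, with caps at about (321,259) and (315,165). The pale cap is at about (557,229). The predictions are all off by a similar amount, so I'll solve for the wrist camera offset and refine pale.

Run:
```python
from h import *; from go import go
c=load('w5')
# navy/black caps, tray flange end corners, rib-ish known pts
k=[((.424,.088,.056),(315,165)),((.4551,.141,.004),(376,95)),((.3797,.1269,.004),(261,96))]
t=load('top0'); k=[(np.array(p),np.array(q)) for p,q in k]
def sh(d):
    e=dict(c); M=R.from_rotvec(np.ravel(c['rvec'])).as_matrix(); e['tvec']=np.ravel(c['tvec'])-M@d; return e
s=least_squares(lambda d:np.concatenate([proj(sh(d),p,True)-q for p,q in k]),np.zeros(3),diff_step=1e-4,x_scale=.01); print('cam shift',s.x,s.fun.round(1))
e=sh(s.x); print('pale',at(e,557,229,.05,True),'navy',at(e,321,259,.056,True))
B=t['image'][175:212,165:200].astype(int); m=(np.abs(B-np.median(B.reshape(-1,3),0)).sum(-1)>60).astype(np.uint8)
for row in m: print(''.join('.#'[x] for x in row))
```

```text
cam shift [ 0.00219598 -0.00312007  0.01194954] [-0.4  2.3 -1.7 -0.7  2.1 -2.3]
pale [0.59626187 0.08393353 0.05      ] navy [0.43795685 0.03494284 0.056     ]
...................................
...................................
...................................
...................................
...................................
...................................
............##########.............
...........###########.............
..........##############...........
.........################..........
........#################..........
........##################.........
.......###################.........
.......####################........
.......####################........
.......####################.##.....
.......####################.##.....
......#####################.#......
.......###################.....#...
.......###################.....#...
........#################..........
........#################..........
.........###############...........
..........#############............
............#########..............
...............####................
...................................
...................................
...................................
...................................
...................................
...................................
...................................
...................................
...................................
...................................
...................................
```

Emit:
{"fn": "servo_tool", "kwargs": {
  "increments": "0.06 0.017 0.167 0 0; 0.06 0.017 0.167 0 0; 0.06 0.017 0.167 0 0; 0.06 0.017 0.167 0 0; 0.06 0.017 0.167 0 0; 0.06 0.017 0.167 0.03 0; 0.06 0.017 0.167 0.06 0; 0.06 0.017 0.167 0.091 0; 0.06 0.017 0.167 0.091 0; 0 0.017 0.167 0.091 0; 0 0.017 0.167 0.091 0; 0 0.017 0.167 0.091 0; 0 0.017 0.167 0.091 0; 0 0.017 0.167 0.091 0"
}}

```text
time: 11.28
position: [0.5961, 0.0859, 0.0083]
orientation: [1.997, 2.423, 0.002]
force: [-0.1, -0.6, 5.2]
grip_width: 0.41
grip_force: 31.2
```

Emit:
{"fn": "servo_tool", "kwargs": {
  "increments": "0 0 0 -0.04 0; 0 0 0 -0.08 0; 0 0 0 -0.092 0; 0 0 0 -0.092 0"
}}

```text
time: 11.62
position: [0.5975, 0.0859, 0.1035]
orientation: [1.994, 2.419, 0.008]
force: [-0.0, -0.6, 0.3]
grip_width: 0.414
grip_force: 30.9
```

```bash
python3 go.py .4577 -.0742 .10 101; python3 go.py .4577 -.0742 .0155 101
```

```text
d [-0.1304 -0.1679  0.0025] psi 101.02 twist 0.02
d [-0.1302 -0.1685  0.087 ] psi 101.02 twist 0.02
```

Emit:
{"fn": "servo_tool", "kwargs": {
  "increments": "0 -0.13 -0.168 0 0; 0 -0.13 -0.168 0 0; 0 -0.13 -0.168 0 0; 0 -0.13 -0.168 0 0; 0 -0.13 -0.168 0 0; 0 -0.13 -0.168 0 0; 0 -0.13 -0.168 0 0; 0 -0.13 -0.168 0 0; 0 -0.13 -0.168 0.03 0; 0 -0.13 -0.168 0.06 0; 0 -0.13 -0.168 0.076 0; 0 -0.13 -0.168 0.080 0; 0 -0.13 -0.168 0.083 0; 0 -0.13 -0.168 0.084 0; 0 -0.13 -0.168 0.084 0"
}}

```text
time: 12.87
position: [0.4562, -0.0736, 0.0157]
orientation: [1.996, 2.424, 0.001]
force: [0.3, 0.8, 0.1]
grip_width: 0.415
grip_force: 31.0
```

No contact yet, so I'll lower 2 mm more, then release and rise.

Emit:
{"fn": "servo_tool", "kwargs": {
  "increments": "0 0 0 0.001 0; 0 0 0 0.001 0; 0.06 0 0 0.001 0; 0.06 0 0 0.001 0; 0.06 0 0 0.001 0; 0.06 0 0 0 0; 0.06 0 0 -0.04 0; 0.06 0 0 -0.075 0; 0.06 0 0 -0.085 0; 0.06 0 0 -0.085 0"
}}

```text
time: 13.7
position: [0.4569, -0.0743, 0.1028]
orientation: [1.994, 2.42, 0.002]
force: [-0.0, 0.7, -0.0]
grip_width: 0.701
grip_force: 0.0
```

```bash
python3 go.py .590 -.265 .10 101
python3 - <<'E'
from h import *
t=load('top0')
for u,v in((386,193),(386,192),(385.5,193.5)): print(at(t,u,v,.05))
B=t['image'][180:212,370:402].astype(int); m=(B[...,2]-B[...,0]>5).astype(np.uint8)
for row in m: print(''.join('.#'[x] for x in row))
E
```

```text
d [-0.2126  0.0942  0.0039] psi 101.02 twist 0.02
[ 0.59142966 -0.26543961  0.05      ]
[ 0.59317886 -0.26546026  0.05      ]
[ 0.59055411 -0.26457138  0.05      ]
................................
................................
................................
................................
.............######.............
...........###########..........
.........##############.........
........################........
........#################.......
.......###################......
......####################......
......####################......
......#####################.....
.....######################.....
.....######################.....
.....######################.....
.....######################.....
.....######################.....
.....#####################......
.....#####################......
......###################.......
.......##################.......
.....#.#################........
.....#..###############.........
.........#############..........
........#############...........
........###########.............
.........########...............
............###.................
................................
................................
................................
```

Emit:
{"fn": "servo_tool", "kwargs": {
  "increments": "0.06 -0.213 0.094 0 0; 0.06 -0.213 0.094 0 0; 0.06 -0.213 0.094 0 0; 0.06 -0.213 0.094 0 0; 0.06 -0.213 0.094 0 0; 0.06 -0.213 0.094 0 0; 0.06 -0.213 0.094 0 0; 0.06 -0.213 0.094 0 0; 0.06 -0.213 0.094 0.03 0; 0.06 -0.213 0.094 0.06 0; 0.06 -0.213 0.094 0.092 0; 0.06 -0.213 0.094 0.092 0; 0 -0.213 0.094 0.092 0; 0 -0.213 0.094 0.092 0; 0 -0.213 0.094 0.092 0; 0 -0.213 0.094 0.092 0; 0 -0.213 0.094 0.092 0"
}}

```text
time: 15.12
position: [0.5892, -0.2653, 0.0101]
orientation: [1.996, 2.422, 0.001]
force: [-1.2, 1.7, 7.2]
grip_width: 0.417
grip_force: 30.8
```

Emit:
{"fn": "servo_tool", "kwargs": {
  "increments": "0 0 0 -0.04 0; 0 0 0 -0.08 0; 0 0 0 -0.092 0; 0 0 0 -0.092 0"
}}

```text
time: 15.45
position: [0.5901, -0.266, 0.105]
orientation: [1.993, 2.418, 0.001]
force: [-0.2, -0.5, -1.5]
grip_width: 0.409
grip_force: 30.4
```

```bash
python3 go.py .447 -.0193 .10 101; python3 go.py .447 -.0193 .0150 101
```

```text
d [ 0.2695 -0.0933  0.0028] psi 101.02 twist 0.02
d [ 0.27   -0.0938  0.0878] psi 101.02 twist 0.02
```

Emit:
{"fn": "servo_tool", "kwargs": {
  "increments": "0 0.27 -0.094 0 0; 0 0.27 -0.094 0 0; 0 0.27 -0.094 0 0; 0 0.27 -0.094 0 0; 0 0.27 -0.094 0 0; 0 0.27 -0.094 0 0; 0 0.27 -0.094 0 0; 0 0.27 -0.094 0 0; 0 0.27 -0.094 0 0; 0 0.27 -0.094 0 0; 0 0.27 -0.094 0.03 0; 0 0.27 -0.094 0.06 0; 0 0.27 -0.094 0.076 0; 0 0.27 -0.094 0.080 0; 0 0.27 -0.094 0.083 0; 0 0.27 -0.094 0.085 0; 0 0.27 -0.094 0.085 0"
}}

```text
time: 16.87
position: [0.4453, -0.0185, 0.0162]
orientation: [1.998, 2.423, 0.001]
force: [0.2, -0.1, -0.8]
grip_width: 0.413
grip_force: 30.5
```

Emit:
{"fn": "servo_tool", "kwargs": {
  "increments": "0 0 0 0.001 0; 0 0 0 0.001 0; 0.06 0 0 0.001 0; 0.06 0 0 0.001 0; 0.06 0 0 0.001 0; 0.06 0 0 0 0; 0.06 0 0 -0.04 0; 0.06 0 0 -0.08 0; 0.06 0 0 -0.105 0; 0.06 0 0 -0.105 0"
}}

```text
time: 17.7
position: [0.447, -0.0185, 0.1249]
orientation: [1.992, 2.418, 0.005]
force: [1.4, -0.4, 0.0]
grip_width: 0.705
grip_force: 0.0
```

```bash
python3 go.py .530 -.4306 .125 2.9
```

```text
d [-0.4203  0.0027  0.0017] psi 101.02 twist 98.12
```

Emit:
{"fn": "servo_tool", "kwargs": {
  "increments": "0.04 -0.42 0.003 0 98.1; 0.04 -0.42 0.003 0 98.1; 0.04 -0.42 0.003 0 98.1; 0.04 -0.42 0.003 0 98.1; 0.04 -0.42 0.003 0 98.1; 0.04 -0.42 0.003 0 98.1; 0.04 -0.42 0.003 0 98.1; 0.04 -0.42 0.003 0 98.1; 0.04 -0.42 0.003 0 98.1; 0.04 -0.42 0.003 0 98.1; 0.04 -0.42 0.003 0 98.1; 0.04 -0.42 0.003 0 98.1; 0.04 -0.42 0.003 0 98.1; 0.04 -0.42 0.003 0 98.1; 0.04 -0.42 0.003 0 98.1; 0.04 -0.42 0.003 0 98.1; 0.04 -0.42 0.003 0 98.1; 0.04 -0.42 0.003 0 98.1"
}}

```text
time: 19.2
position: [0.5277, -0.4295, 0.1199]
orientation: [-3.14, -0.083, 0.0]
force: [-0.9, 0.2, 0.4]
grip_width: 0.467
grip_force: 0.0
```

```bash
python3 go.py .530 -.4306 .056 2.9
python3 - <<'E'
from h import *
t=snap('top','t6'); w=snap('wrist','w6')
a=cv2.resize(t['image'][220:330,145:345,::-1],None,fx=3,fy=3,interpolation=cv2.INTER_CUBIC)
b=cv2.resize(w['image'][...,::-1],None,fx=.55,fy=.55)
o=np.zeros((600,600,3),np.uint8); o[:330]=a; o[330:594,:352]=b; cv2.imwrite('pics/m6.png',o)
E
```

```text
d [0.0023 0.0013 0.0639] psi 3.02 twist 0.12
```

View pics/m6.png

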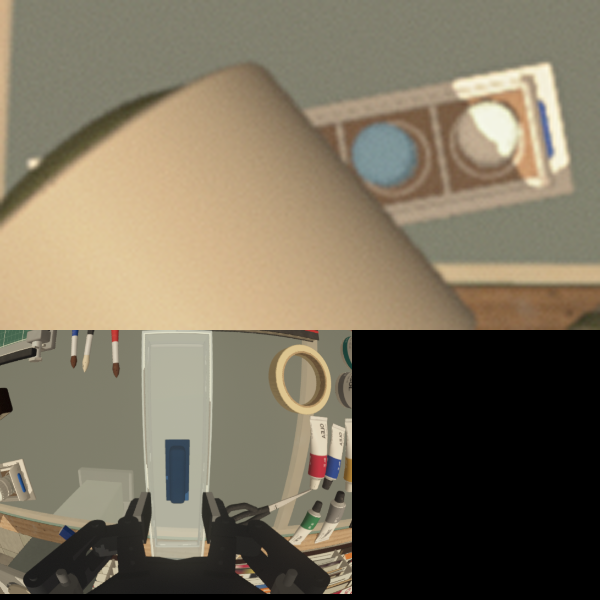

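Pale stands next to white. The cover's bar is centred between the pads and aligned with them, with its middle at about (322,258) in the full wrist image. I'll check the bar's position along its length.

Run:
```python
from h import *
w=load('w6'); H=cv2.cvtColor(w['image'],cv2.COLOR_RGB2HSV); B=w['image'].astype(int)
m=((H[...,0]>95)&(H[...,0]<125)&(H[...,1]>110)); k=np.zeros_like(m); k[170:330,290:355]=1; m&=k
v,u=np.where(m); print(u.min(),u.max(),v.min(),v.max())
for q in ((322,v.min(),.083),(322,v.min(),.061),(322,v.max(),.083)): print(at(w,*q,True))
print('cam',ray(w,320,240,True)[0])
# predicted for bar centre .530
for x in(.525,.530,.535):
  P=[proj(w,(x+s*.03,-.4306,z),True).round(0) for s in(1,-1) for z in(.061,.083)]; print(x,P)
t=load('top0'); C=lambda U,V:((U+.5)/3-.5+440,(V+.5)/3-.5+130)
print([at(t,*C(*p),z)[:2] for p,z in(((110,233),.061),((120,358),.061),((155,232),.083),((165,357),.083))])
```

```text
303 341 265 308
[ 0.53041334 -0.42870991  0.083     ]
[ 0.52176565 -0.42922909  0.061     ]
[ 0.503847   -0.43011365  0.083     ]
cam [ 0.60474706 -0.42424723  0.27210725]
0.525 [array([327., 212.]), array([328., 222.]), array([322., 304.]), array([322., 321.])]
0.53 [array([328., 204.]), array([329., 212.]), array([322., 297.]), array([322., 314.])]
0.535 [array([328., 195.]), array([329., 203.]), array([323., 290.]), array([323., 306.])]
[array([ 0.56478645, -0.41650749]), array([ 0.49404494, -0.41975473]), array([ 0.56153142, -0.43549176]), array([ 0.4923979 , -0.43842341])]
```

Emit:
{"fn": "servo_tool", "kwargs": {
  "increments": "0.04 0.002 0.001 0.03 0; 0.04 0.002 0.001 0.055 0; 0.04 0.002 0.001 0.063 0; 0.04 0.002 0.001 0.063 0; 0 0.002 0.001 0.063 0; 0 0.002 0.001 0.063 0; 0 0.002 0.001 0.063 0; 0 0.002 0.001 0.063 0; 0 0.002 0.001 0.063 0; 0 0.002 0.001 0.063 0",
  "squeeze": 70
}}

```text
time: 20.13
position: [0.5304, -0.4309, 0.059]
orientation: [3.138, 0.08, 0.003]
force: [-1.2, 1.2, 6.1]
grip_width: 0.168
grip_force: 71.1
```

Emit:
{"fn": "servo_tool", "kwargs": {
  "increments": "0 0 0 -0.01 0; 0 0 0 -0.03 0; 0 0 0 -0.06 0; 0 0 0 -0.09 0; 0 0 0 -0.095 0; 0 0 0 -0.095 0; 0 0 0 -0.095 0"
}}

```text
time: 20.72
position: [0.5295, -0.4302, 0.1516]
orientation: [-3.14, -0.08, 0.001]
force: [0.5, 0.8, -1.2]
grip_width: 0.166
grip_force: 70.2
```

```bash
python3 go.py .447 -.0193 .152 101.1
```

```text
d [-6.150e-02 -4.145e-01 -1.000e-04] psi 2.91 twist -98.19
```

Emit:
{"fn": "servo_tool", "kwargs": {
  "increments": "0 -0.0036 -0.024 0 -5.5; 0 -0.0072 -0.049 0 -11; 0 -0.011 -0.073 0 -17; 0 -0.0145 -0.098 0 -23; 0 -0.018 -0.122 0 -29; 0 -0.022 -0.146 0 -34.5; 0 -0.0253 -0.171 0 -40; 0 -0.029 -0.195 0 -46; 0 -0.0325 -0.22 0 -52; 0 -0.036 -0.244 0 -58; 0 -0.04 -0.268 0 -63.5; 0 -0.0434 -0.293 0 -69; 0 -0.047 -0.317 0 -75; 0 -0.051 -0.341 0 -81; 0 -0.054 -0.366 0 -87; 0 -0.058 -0.39 0 -92.5; 0 -0.0605 -0.405 0 -96.5; 0 -0.0615 -0.4145 0 -98.2; 0 -0.0615 -0.4145 0 -98.2; 0 -0.0615 -0.4145 0 -98.2"
}}

```text
time: 22.38
position: [0.4472, -0.0198, 0.1515]
orientation: [-1.997, -2.424, 0.001]
force: [0.1, -1.2, -0.5]
grip_width: 0.167
grip_force: 70.1
```

```bash
python3 go.py .447 -.0193 .08 101.1
python3 - <<'E'
from h import *
w=snap('wrist','w7'); t=snap('top','t7')
a=cv2.resize(t['image'][200:340,130:360,::-1],None,fx=2.4,fy=2.4,interpolation=cv2.INTER_CUBIC)
b=cv2.resize(w['image'][...,::-1],None,fx=.55,fy=.55)
o=np.zeros((600,560,3),np.uint8); o[:a.shape[0],:a.shape[1]]=a; o[336:600,:352]=b; cv2.imwrite('pics/m7.png',o)
E
```

```text
d [ 0.0005 -0.      0.0715] psi 101.04 twist -0.06
```

View pics/m7.png

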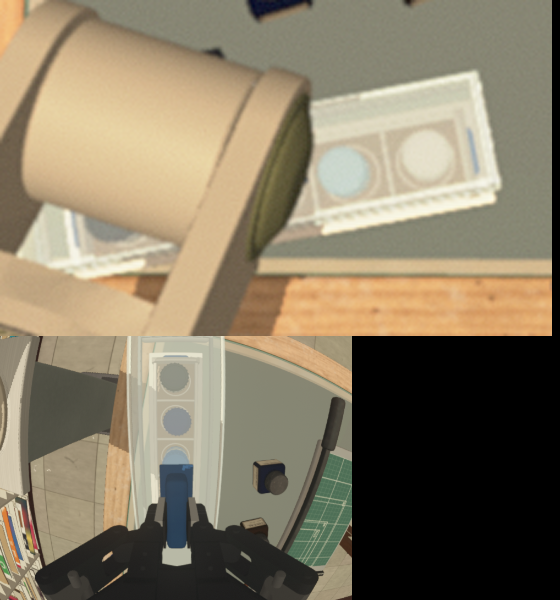

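Pots and ink bottles are upright and the cover hangs over the tray. Its -y end corners are at crop (478,73) and (498,187). I'll check the cover's end position.

Run:
```python
from h import *
t=load('t7'); P=lambda u,v:((u+.5)/2.4-.5+130,(v+.5)/2.4-.5+200)
y=np.radians(11); X=np.array([np.cos(y),np.sin(y)]);Y=np.array([-np.sin(y),np.cos(y)]); T=np.array([.447,-.0193])
for q in((478,73),(498,187)):
  for z in(.0925,.1535):
    d=at(t,*P(*q),z)[:2]-T; print(q,z,d@X,d@Y)
print('pred top corners',[(proj(t,(*(T+sx*.0365*X-.1535*Y),z))-[130,200])*2.4 for sx in(1,-1) for z in(.0925,.1535)])
```

```text
(478, 73) 0.0925 0.044550761438260304 -0.15933401924034096
(478, 73) 0.1535 0.03653577298400318 -0.1574860848805565
(498, 187) 0.0925 -0.03389250003673007 -0.15789257177585592
(498, 187) 0.1535 -0.03682217615190623 -0.15613808343602845
pred top corners [array([471.1062675 ,  85.45009973]), array([471.15149681,  73.52769867]), array([491.62269581, 191.35143461]), array([493.08080537, 186.58559231])]
```

Emit:
{"fn": "servo_tool", "kwargs": {
  "increments": "0 0.0015 0 0.02 0; 0 0.0015 0 0.04 0; 0 0.0015 0 0.055 0; 0 0.0015 0 0.062 0; 0 0.0015 0 0.067 0; 0 0.0015 0 0.071 0; 0 0.0015 0 0.074 0; 0 0.0015 0 0.076 0; 0 0.0015 0 0.076 0"
}}

```text
time: 23.23
position: [0.447, -0.0182, 0.0762]
orientation: [1.996, 2.426, -0.0]
force: [-1.9, -0.9, -0.3]
grip_width: 0.164
grip_force: 70.2
```

Emit:
{"fn": "servo_tool", "kwargs": {
  "increments": "0 0 0 0.002 0; 0 0 0 0.004 0; 0 0 0 0.006 0; 0 0 0 0.008 0; 0 0 0 0.009 0; 0 0 0 0.009 0"
}}

```text
time: 23.73
position: [0.4467, -0.0178, 0.0669]
orientation: [-1.996, -2.425, -0.0]
force: [-2.1, 1.8, 0.8]
grip_width: 0.167
grip_force: 70.4
```

Emit:
{"fn": "servo_tool", "kwargs": {
  "increments": "0 0 0 0.001 0; 0 0 0 0.002 0; 0 0 0 0.003 0; 0 0 0 0.004 0; 0 0 0 0.004 0"
}}

```text
time: 24.15
position: [0.4462, -0.0175, 0.0631]
orientation: [-1.994, -2.425, 0.001]
force: [-7.3, 5.3, 8.8]
grip_width: 0.167
grip_force: 71.4
```

Emit:
{"fn": "servo_tool", "kwargs": {
  "increments": "0 0 0 0.001 0; 0 0 0 0.002 0; 0 0 0 0.003 0; 0 0 0 0.003 0"
}}

```text
time: 24.48
position: [0.446, -0.0175, 0.0627]
orientation: [-1.994, -2.426, 0.002]
force: [-23.6, 6.2, 50.1]
grip_width: 0.162
grip_force: 76.8
```

Emit:
{"fn": "servo_tool", "kwargs": {
  "increments": "0 0 0 -0.003 0; 0 0 0 -0.003 0; 0.04 0 0 -0.003 0; 0.04 0 0 -0.003 0; 0.04 0 0 -0.003 0; 0.04 0 0 -0.003 0; 0.04 0 0 -0.04 0; 0.04 0 0 -0.08 0; 0.04 0 0 -0.12 0; 0.04 0 0 -0.15 0; 0.04 0 0 -0.15 0"
}}

```text
time: 25.4
position: [0.4494, -0.0189, 0.2158]
orientation: [1.989, 2.418, 0.006]
force: [0.8, -0.7, 0.9]
grip_width: 0.467
grip_force: 0.0
```

```bash
python3 go.py .447 -.30 .22 101.1
```

```text
d [-0.2754 -0.0566 -0.0033] psi 101.13 twist 0.03
```

Clearing the arm to the right for a look (the last picture).

Emit:
{"fn": "servo_tool", "kwargs": {
  "increments": "0.04 -0.3 -0.057 0 0; 0.04 -0.3 -0.057 0 0; 0.04 -0.3 -0.057 0 0; 0.04 -0.3 -0.057 0 0; 0.04 -0.3 -0.057 0 0; 0.04 -0.3 -0.057 0 0; 0.04 -0.3 -0.057 0 0; 0.04 -0.3 -0.057 0 0; 0.04 -0.3 -0.057 0 0; 0.04 -0.3 -0.057 0 0; 0.04 -0.3 -0.057 0 0"
}}

```text
time: 26.32
position: [0.449, -0.3222, 0.2098]
orientation: [-1.994, -2.427, -0.0]
force: [-0.9, 0.1, 0.4]
grip_width: 0.472
grip_force: 0.0
```

Run:
```python
from h import *
s=snap('scene','s8'); t=snap('top','t8')
a=cv2.resize(t['image'][225:330,140:350,::-1],None,fx=3.8,fy=2.85,interpolation=cv2.INTER_CUBIC)[:,:800]
b=cv2.resize(s['image'][210:390,220:390,::-1],None,fx=1.65,fy=1.65,interpolation=cv2.INTER_CUBIC)
o=np.zeros((600,800,3),np.uint8); o[:a.shape[0],:a.shape[1]]=a; o[300:300+b.shape[0],:b.shape[1]]=b[:300]
# overlay-predicted scene: cover seated vs unseated, end corners
y=np.radians(11); X=np.array([np.cos(y),np.sin(y)]);Y=np.array([-np.sin(y),np.cos(y)]); T=np.array([.447,-.0193])
g=cv2.resize(s['image'][210:390,220:390,::-1],None,fx=1.65,fy=1.65,interpolation=cv2.INTER_CUBIC)
for z,col in((.065,(0,0,255)),(.076,(0,255,0))):
  q=np.array([(proj(s,(*(T+sx*.0375*X+sy*.1555*Y),z))-[220,210])*1.65 for sx,sy in((1,1),(1,-1),(-1,-1),(-1,1))],np.int32); cv2.polylines(g,[q],True,col,1)
  q=np.array([(proj(t,(*(T+sx*.0375*X+sy*.1555*Y),z))-[140,225])*[3.8,2.85] for sx,sy in((1,1),(1,-1),(-1,-1),(-1,1))],np.int32)
  print(z,q.tolist())
o[300:597,300:300+g.shape[1]]=g[:297]
cv2.imwrite('pics/m8.png',o)
```

```text
0.065 [[16, 133], [711, 33], [744, 159], [41, 260]]
0.076 [[8, 132], [711, 31], [744, 158], [33, 260]]
```

View pics/m8.png

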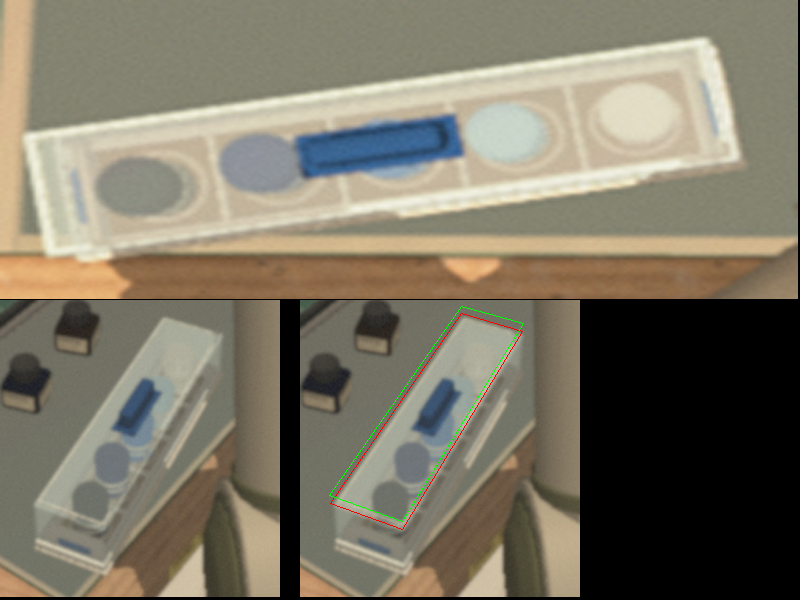

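The row order is right. The lid edges match the seated outline at both ends, once the box's slight top taper is allowed for. As a check, I'll press lightly at each end with shut fingers; contact at a reported z of about 0.0555 means seated.

```bash
python3 go.py .4699 -.1371 .07 101.1
```

```text
d [0.1775 0.0563 0.1402] psi 101.21 twist 0.11
```

Emit:
{"fn": "servo_tool", "kwargs": {
  "increments": "0 0.178 0.056 0.06 0; 0 0.178 0.056 0.06 0; 0 0.178 0.056 0.06 0; 0 0.178 0.056 0.06 0; 0 0.178 0.056 0.06 0; 0 0.178 0.056 0.06 0; 0 0.178 0.056 0.06 0; 0 0.178 0.056 0.10 0; 0 0.178 0.056 0.13 0; 0 0.178 0.056 0.14 0; 0 0.178 0.056 0.145 0; 0 0.178 0.056 0.147 0; 0 0.178 0.056 0.149 0; 0 0.178 0.056 0.149 0"
}}

```text
time: 27.58
position: [0.4701, -0.1385, 0.0621]
orientation: [1.995, 2.424, 0.0]
force: [-0.3, -0.5, 0.4]
grip_width: 0.002
grip_force: 0.0
```

Emit:
{"fn": "servo_tool", "kwargs": {
  "increments": "0 0 0 0.001 0; 0 0 0 0.002 0; 0 0 0 0.003 0; 0 0 0 0.004 0; 0 0 0 0.004 0"
}}

```text
time: 28.0
position: [0.4695, -0.138, 0.0569]
orientation: [-1.996, -2.426, 0.0]
force: [-0.5, -0.5, 0.9]
grip_width: 0.005
grip_force: 0.0
```

Emit:
{"fn": "servo_tool", "kwargs": {
  "increments": "0 0 0 0.001 0; 0 0 0 0.002 0; 0 0 0 0.0025 0; 0 0 0 0.0025 0"
}}

```text
time: 28.33
position: [0.4696, -0.1381, 0.0552]
orientation: [1.996, 2.426, -0.0]
force: [-3.9, 1.1, 9.0]
grip_width: -0.003
grip_force: 4.8
```

```bash
python3 go.py .4241 .0985 .06 101.1
```

```text
d [ 0.2409  0.001  -0.0049] psi 101.12 twist 0.02
```

The white end makes contact at 0.0552, so it is seated. Now the black end.

Emit:
{"fn": "servo_tool", "kwargs": {
  "increments": "0 0 0 -0.04 0; 0 0.24 0.001 -0.075 0; 0 0.24 0.001 -0.075 0; 0 0.24 0.001 -0.075 0; 0 0.24 0.001 -0.075 0; 0 0.24 0.001 -0.075 0; 0 0.24 0.001 -0.075 0; 0 0.24 0.001 -0.075 0; 0 0.24 0.001 -0.075 0; 0 0.24 0.001 -0.04 0; 0 0.24 0.001 -0.015 0; 0 0.24 0.001 -0.010 0; 0 0.24 0.001 -0.007 0; 0 0.24 0.001 -0.005 0; 0 0.24 0.001 -0.003 0; 0 0.24 0.001 -0.003 0"
}}

```text
time: 29.67
position: [0.4248, 0.0974, 0.0582]
orientation: [1.996, 2.425, 0.001]
force: [0.1, -0.9, -0.4]
grip_width: -0.0
grip_force: 0.0
```

Emit:
{"fn": "servo_tool", "kwargs": {
  "increments": "0 0 0 0.001 0; 0 0 0 0.002 0; 0 0 0 0.003 0; 0 0 0 0.003 0"
}}

```text
time: 30.0
position: [0.4245, 0.0977, 0.0552]
orientation: [1.995, 2.426, 0.001]
force: [-2.8, 0.1, 8.3]
grip_width: -0.003
grip_force: 4.1
```

Both ends read the same height, so the cover is level and snapped. I'll withdraw and hand in.

Emit:
{"fn": "servo_tool", "kwargs": {
  "increments": "0 0 0 -0.03 0; 0 0 0 -0.07 0; 0 0 0 -0.11 0; 0 0 0 -0.14 0; 0 0 0 -0.14 0; 0 0 0 -0.14 0; 0 0 0 -0.14 0; 0 0 0 -0.14 0"
}}

```text
time: 30.67
position: [0.4236, 0.0977, 0.1932]
orientation: [-1.995, -2.425, 0.002]
force: [0.4, 0.4, 0.2]
grip_width: 0.002
grip_force: 0.0
```

```bash
python3 -c "
from plant import r
print(r.job_done())"
```

```text
the job is handed in; nothing more can be done
None
```

The job is handed in at about 31 s, verdict not reported: the pots stand in order white, pale, mid, navy, black, the cover is pressed down with both ends at the seated height, and both ink bottles were upright when last seen.

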